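Clamp the controller housing and hold its cover over the screw holes

ROBOT

A 6-joint arm with a two-finger parallel gripper is mounted at the origin on the work surface. World frame = base frame: x ahead of the robot, y to its left, z up, the work surface at z = 0. Lengths are in m, angles in degrees, forces in N, time in s.
With the tool pointing down it reaches from about 0.4 to 0.825 m from the base axis. Payload 7 kg.
Tool frame: the origin (TCP) lies midway between the tips of the shut fingers; the grasp point (between the pads) lies 19 mm behind it; z points along the fingers, y is the line along which they close (so a half turn about z gives the same grasp; the last joint's range is limited). The gripper opens to 88 mm and grips with 3 to 60 N. Pads are 19 mm wide; open, the fingers measure 130 mm over their backs; the gripper's body (78 mm by 193 mm) begins 47 mm behind the grasp point.
Start: joints at [-47.951, 20.546, 0.682, 0, -70.136, -16.507], TCP at [0.291, -0.609, 0.227] pointing down, gripper open.
Joint ranges: [-176.03, 176.03], [-82.01, 121.73], [-58.28, 71.71], [-173.87, 95.51], [-174.79, -0.11], [-173.66, 173.66]. Speed limits (degrees/s): [136.94, 136.94, 172.46, 180, 180, 180].

INTERFACE

Orientations are given as a 3x3 rotation matrix whose columns are the frame's x, y, z axes.
In Python, from rig import robot gives the robot as it stands. Calls block until the motion is done:
- robot.goto(position, orientation): joint-space move of the TCP to a pose.
- robot.servo_line(position, ori=None, speed=0.15): straight line of the TCP; ori=None keeps the orientation; speed is the mean speed in m/s.
- robot.movej(angles): joint-space move.
- robot.move_gripper(opening): opening from 0.0 (shut) to 1.0 (fully open); the grip force is fixed at half the most; returns when the fingers have stopped.
- robot.dwell(seconds).
- robot.ik(position, orientation): joint angles nearest the present ones, or None.
- robot.grab_frame(name): name is "scene" or "top" or "wrist"; returns (picture, depth): 384x512x3 uint8, red, green, blue; 384x512 float32, m along the optical axis (not along the pixel's ray), 0 where there is no reading.
- robot.camera_info(name): a dict with "vfov" (degrees; the focal length in pixels is half the picture's height over the tangent of half this angle, whatever the lens; pixels are square), "cx", "cy" (the principal point, pixels), "view" (4x4, takes a point from world to camera coordinates); the wrist camera has in their place "T_tool_cam" (4x4, takes a point from camera to tool coordinates, whose origin is the TCP and whose axes are the flange's). Camera axes: x right, y down, z forward; pixel columns grow to the right and rows downward; lengths in m; the calibration is good to about 2 mm. A picture is of the moment at which its call begins: read the wrist's pose just before it. camera_info takes no time and is no camera call.
A pose or a line that the arm cannot do raises robot.Unreachable and nothing moves.
- robot.job_done(): hands the job in; it is judged then, once.
Readings, each from a call of its own:
- robot.read_t(): time.
- robot.read_qpos(): joint angles.
- robot.read_qvel(): joint speeds.
- robot.read_effort(): joint torques, N m.
- robot.read_position(): TCP position.
- robot.read_tcp_rot(): TCP orientation.
- robot.read_force(): force on the tool from outside, world axes, zero at the start.
- robot.read_ft_torque(): the same for the moment, N m.
- robot.read_grip_width(): opening from 0.0 (shut) to 1.0 (fully open).
- robot.read_finger_force(): force on a finger pad.
Only numpy, scipy, OpenCV 4.12 (cv2) and the standard library are available. Lean on these libraries where they do the work, as an engineer would, in place of code of your own. Each camera call takes 0.05 s, during which the arm holds its last target. There are 200 camera calls.

TASK

First turn the crank of the bench vise clockwise until its jaw presses the open controller housing firmly against the fixed jaw, and leave it clamped. Then pick up the housing's cover plate by its cooling block and hold it level, about 15 mm above the housing and touching nothing but the gripper, narrow end over narrow end and every hole centred over its threaded hole, ready for the screws. Finish while still holding the cover there; leave the screwdriver, the jar and the fan alone.

Things in the scene. Friction and masses are not known exactly. Their poses are not given: they have to be found in the camera images.
- vise: Low steel vise fixed on the 3 mm blue mat: base plate 150 (x) x 290 (y) x 18 mm, fixed jaw at +y (face at y = 45 mm, top at z = 42), moving jaw, grey crank gearbox at -y. Origin: underside of the base, below the middle of the clamped housing; +y: the way the moving jaw closes. The crank's upright axis is at (0, -135) mm; its arm lies at z = 47 to 55, its knob at z = 58 to 98 mm.
- jaw: Moving jaw of the vise, steel, 84 x 16 mm, 24 mm high. Origin: on the base plate's top, in the jaw's clamping face, on the vise's midline. It moves 8 mm along the vise's +y for each radian of the crank.
- crank (a joint): Crank angle (rad): 0 = jaw open 30 mm wider than the housing, grows clockwise seen from above; starts at 0 to 1.4. The jaw starts to press the seated housing at about 3.75; end stop 4.5. Stays where left (friction 0.12 N m, about 3 N at the knob, keeps up to about 15 N at the jaw once let go). Past contact it is stiff: the push at the knob rises from 3 N to over 8 N within 1 to 4 mm.
- knob_mid (a point): Middle of the grip of the crank's upright black knob, 20 mm diameter, 40 mm tall (the point is 16 mm below its top), 45 mm from the crank's axis. The knob spins freely on its pin, so a gripper that holds it need not turn as it goes round. At crank = 0 it lies on the vise's -y side of the axis.
- housing: Open aluminium controller housing, green board inside, loose in the vise on its base plate (18 mm above the vise's origin), 130 x 90 x 35 mm, 0.3 to 0.6 kg. Origin: underside, mid-length. Wide part x = -35 to 65 mm (90 in y), narrow end x = -65 to -35 (56 in y). Starts 4 to 8 mm off the fixed jaw; the moving jaw pushes and straightens it. Axes within 3 deg of the vise's.
- cover: Aluminium cover plate, outline and axes as the housing (narrow end at -x), 4 mm thick, 0.15 to 0.3 kg, flat on the mat, right side up. Origin: underside, mid-length. Four 9 mm holes at (55, 35), (55, -35), (-55, 18), (-55, -18) mm, as the threads. On top a grooved cooling block 48 (x) x 24 (y) x 30 mm, z = 4 to 34, centred at (5, 0): grip it across its 24 mm.
- cover_hole_a (a point): Underside of the cover's hole at (55, 35, 0) mm in the cover's frame.
- cover_hole_b (a point): Underside of the cover's hole at (-55, -18, 0) mm in the cover's frame.
- thread_a (a point): Mouth of the housing's 5 mm threaded hole at (55, 35, 35) mm in the housing's frame. The four threaded holes are in posts level with the rim, at the same x, y as the cover's holes: all are aligned when cover and housing coincide in x, y and yaw.
- thread_b (a point): Mouth of the housing's threaded hole at (-55, -18, 35) mm in the housing's frame.
- screwdriver: Bystander: screwdriver, 190 mm long, lying beyond the work. Origin: underside, middle.
- screw_jar: Bystander: small closed jar, 52 mm diameter, 65 mm tall. Origin: underside, centre.
- fan: Bystander: white desk fan box, 55 x 100 x 100 mm. Origin: underside, centre.
Things that resemble listed ones, but are neither listed nor needed, are in the scene too. Leave any brown look-alike of the cover alone.

How it is judged (in metres and radians):
On the way, in this order (a step that is already met when the one before it is completed fails the run):
1. the jaw presses the housing firmly against the fixed jaw while the cover still lies where it was (contact force between jaw and housing above 6 N and y of housing in the frame of vise above -0.003 m and distance of cover from where it was at the start of the episode below 0.02 m), for 0.2 s.
2. the cover is lifted clear of the mat in the gripper (height (world z) of cover above 0.03 m and contact force between the fingers and cover above 1 N), for 0.1 s.
At the end, for the whole second after the job is handed in: Cover still in the gripper, level within 0.08 rad, underside 5 to 31 mm above the housing's rim, holes a and b within 4 mm sideways of their threads, touching neither housing nor vise; jaw still presses the housing (over 3 N), seated flat within 3 mm of its place at the fixed jaw (horizontal distance between cover_hole_a and thread_a below 0.004 m and horizontal distance between cover_hole_b and thread_b below 0.004 m and z of cover in the frame of housing between 0.04 and 0.066 m and angle between cover's own z axis and vertical below 0.08 rad and linear speed of cover below 0.02 m/s and angular speed of cover below 0.2 rad/s and contact force between the fingers and cover above 1 N and contact force between cover and housing below 0.05 N and contact force between cover and vise below 0.05 N and contact force between jaw and housing above 3 N and y of housing in the frame of vise between -0.003 and 0.003 m and z of housing in the frame of vise below 0.021 m); the arm keeps its last pose, push and grip.
It fails at once if screwdriver, jar or fan pushed more than 30 mm away (distance of any of screwdriver, screw_jar, fan from where it was at the start of the episode above 0.03 m).
It also fails if it takes over 53 s, if anything falls off the work surface, if the arm or the gripper's body presses on something with over 40 N, if the wrist force passes 120 N, or if a joint passes its speed limit or range.

## Working session

There is one attempt and no reset: what is moved stays moved. The work goes in short steps, each a Python script; the robot and the scene stay as the last script left them, time stands still between calls to the robot, and variables do not carry over. Pictures are saved under pics/ and viewed, at most 10 in all, crops included, and the job is handed in when it is done.

```bash
mkdir -p pics; ls
cat > h.py <<'E'
import numpy as np, cv2
from rig import robot
def save(n,im): cv2.imwrite('pics/'+n,im[:,:,::-1])
def K(name):
    c=robot.camera_info(name); f=192/np.tan(np.radians(c['vfov'])/2); return f,c
def grab(name):
    """returns rgb, depth, T_world_cam"""
    f,c=K(name)
    if name=='wrist':
        T=np.eye(4);T[:3,:3]=robot.read_tcp_rot();T[:3,3]=robot.read_position();T=T@np.array(c['T_tool_cam'])
    else: T=np.linalg.inv(np.array(c['view']))
    im,d=robot.grab_frame(name); return im,d,T,f,c['cx'],c['cy']
def cloud(g):
    im,d,T,f,cx,cy=g
    v,u=np.mgrid[:384,:512]; P=np.stack([(u-cx)/f*d,(v-cy)/f*d,d],-1)
    W=P@T[:3,:3].T+T[:3,3]; W[d<=0]=np.nan; return W
def ray(g,u,v,z):
    """world point of pixel on plane height z"""
    im,d,T,f,cx,cy=g
    r=T[:3,:3]@np.array([(u-cx)/f,(v-cy)/f,1]); o=T[:3,3]; return o+r*(z-o[2])/r[2]
E
python3 - <<'E'
from h import *
for n in ('top','scene'):
    g=grab(n); save(n+'.png',g[0]); np.savez(n+'.npz',im=g[0],d=g[1],T=g[2],k=np.array(g[3:])); print(n,g[2].round(3),g[3:])
print(robot.camera_info('wrist'))
E
```

```text
pics
top [[-0.013 -0.993  0.12   0.396]
 [-1.     0.009 -0.029  0.067]
 [ 0.028 -0.12  -0.992  0.92 ]
 [ 0.     0.     0.     1.   ]] (np.float64(359.5278885010845), 252.46988438494265, 195.48794305519775)
scene [[-0.792  0.445 -0.418  0.938]
 [ 0.611  0.578 -0.541  0.686]
 [ 0.001 -0.684 -0.73   0.918]
 [ 0.     0.     0.     1.   ]] (np.float64(393.50599531204546), 253.73283217594005, 191.32829897919387)
{'vfov': 63.1029138360636, 'cx': 253.25442309521662, 'cy': 192.1152327919137, 'T_tool_cam': array([[ 2.02475991e-04, -9.50986480e-01, -3.09232393e-01,
         8.42182468e-02],
       [ 9.99999871e-01,  4.88291360e-05,  5.04604695e-04,
        -1.20432409e-03],
       [-4.64772692e-04, -3.09232456e-01,  9.50986368e-01,
        -1.56988772e-01],
       [ 0.00000000e+00,  0.00000000e+00,  0.00000000e+00,
         1.00000000e+00]])}
```

View pics/top.png

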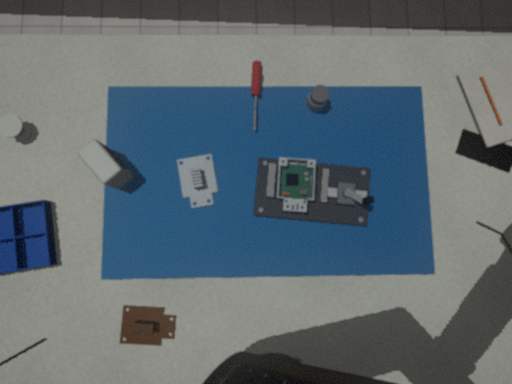

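View pics/scene.png

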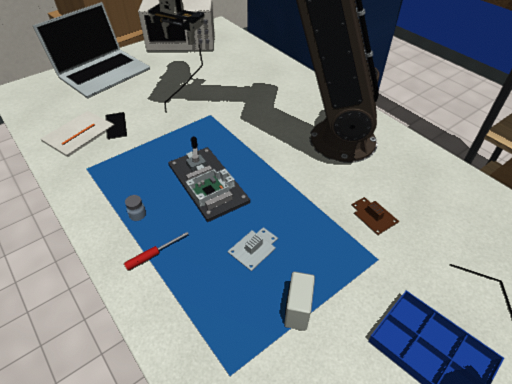

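The silver plate on the mat at top pixel (198,180) fits the cover: aluminium, on the mat, narrow end pointing down in the image (-x). The look-alike at (148,325) is brown and off the mat. The vise is at (312,192), with its crank on the image right (world -y). I'll confirm both in one enlarged crop.

Run:
```python
import numpy as np, cv2
z=np.load('top.npz'); im=z['im']
a=cv2.resize(im[145:235,170:385],None,fx=3.7,fy=3.7,interpolation=cv2.INTER_CUBIC)
cv2.imwrite('pics/crop1.png',a[:,:,::-1]); print(a.shape)
g=(im,z['d'],z['T'],*z['k'])
from h import *
W=cloud(g)
for u,v in ((198,180),(185,165),(297,180),(367,200),(286,163),(262,160),(200,230)): print(u,v,W[v,u].round(3))
```

```text
(333, 796, 3)
198 180 [0.542 0.176 0.035]
185 165 [0.586 0.213 0.008]
297 180 [ 0.54  -0.07   0.038]
367 200 [ 0.482 -0.222  0.1  ]
286 163 [ 0.58  -0.042  0.056]
262 160 [0.595 0.015 0.021]
200 230 [0.42  0.174 0.002]
```

View pics/crop1.png

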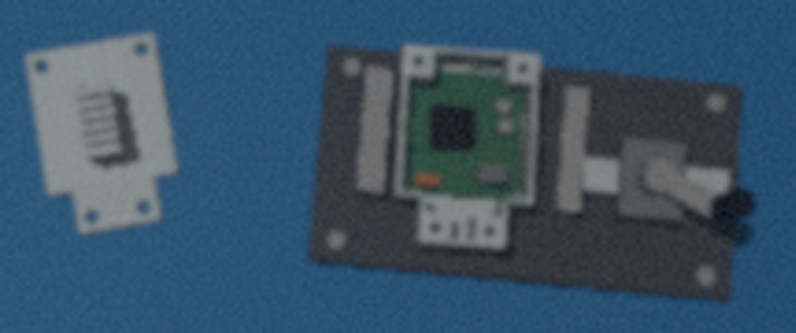

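The crop confirms the silver cover: holes at crop (41,65), (147,48), (91,215) and (144,205). The vise base corners are (330,46), (742,88), (730,300) and (312,262), with the knob top near (735,200).

```bash
cat >> h.py <<'E'
def fit(model,meas):
    """planar rigid fit -> x,y,yaw(rad),rms"""
    A=np.array(model,float);B=np.array(meas)[:,:2];a=A-A.mean(0);b=B-B.mean(0)
    t=np.arctan2((a[:,0]*b[:,1]-a[:,1]*b[:,0]).sum(),(a*b).sum()); R=np.array([[np.cos(t),-np.sin(t)],[np.sin(t),np.cos(t)]])
    p=B.mean(0)-R@A.mean(0); return p[0],p[1],t,np.abs(A@R.T+p-B).max()
HOLES=[(.055,.035),(.055,-.035),(-.055,.018),(-.055,-.018)]
def down(yaw):
    """tool down, tool y axis at angle yaw (rad) in world"""
    y=np.array([np.cos(yaw),np.sin(yaw),0]);z=np.array([0,0,-1.]);return np.stack([np.cross(y,z),y,z],1)
E
python3 - <<'E'
from h import *
z=np.load('top.npz'); g=(z['im'],z['d'],z['T'],*z['k'])
P=lambda l,h:[ray(g,170+(u+.5)/3.7-.5,145+(v+.5)/3.7-.5,h) for u,v in l]
cv=fit(HOLES,P([(41,65),(147,48),(91,215),(144,205)],.007))
# base corners: centre y unknown offset -> symmetric model
vb=fit([(.075,.145),(.075,-.145),(-.075,-.145),(-.075,.145)],P([(330,46),(742,88),(730,300),(312,262)],.021))
hs=fit(HOLES,P([(418,62),(522,69),(435,228),(490,231)],.056))
print('cover',np.array(cv),np.degrees(cv[2]));print('basecentre',np.array(vb),np.degrees(vb[2]));print('hous',np.array(hs),np.degrees(hs[2]))
k=P([(735,200)],.101)[0];print('knob',k)
J=P([(393,68),(383,192)],.045);print('fixed jaw face',J)
t=vb[2];R=np.array([[np.cos(t),-np.sin(t)],[np.sin(t),np.cos(t)]])
for p in J+[k,np.array([hs[0],hs[1]])]: print(R.T@(p[:2]-np.array(vb[:2])))
print('rot start',robot.read_tcp_rot().round(3))
for yaw in np.radians([0,30,60,90,-30,-60]): 
  q=robot.ik([k[0],k[1],.2],down(yaw)); print(np.degrees(yaw),q)
E
```

```text
cover [0.54572709 0.17897617 0.15566438 0.00233612] 8.918911794145378
basecentre [ 0.5131552  -0.11199753 -0.10491252  0.00235504] -6.0110446941632185
hous [ 5.26317277e-01 -6.39574482e-02 -7.25945353e-02  3.46918850e-04] -4.159360490541976
knob [ 0.48450461 -0.22498569  0.101     ]
fixed jaw face [array([ 0.58195552, -0.01765004,  0.045     ]), array([ 0.49815709, -0.00928247,  0.045     ])]
[0.05854195 0.10103353]
[-0.02567198  0.1005797 ]
[-0.01666093 -0.11536722]
[0.00805894 0.04915428]
rot start [[-0.902 -0.431 -0.001]
 [-0.431  0.902  0.001]
 [ 0.     0.001 -1.   ]]
0.0 None
29.999999999999996 [  -3.86678808    8.43881571  -19.3093227     0.          -62.25186159
 -146.13321192]
59.99999999999999 [  -3.86678808    8.43881571  -19.3093227     0.          -62.25186159
 -116.13321192]
90.0 [ -3.86678808   8.43881571 -19.3093227    0.         -62.25186159
 -86.13321192]
-29.999999999999996 [ -3.86678808   8.43881571 -19.3093227    0.         -62.25186159
 153.86678808]
-59.99999999999999 [ -3.86678808   8.43881571 -19.3093227    0.         -62.25186159
 123.86678808]
```

Run:
```python
from h import *
print(robot.read_t())
robot.goto([0.50,-0.14,.22],down(np.pi/2))
g=grab('wrist'); save('w1.png',cv2.resize(g[0],(768,576),interpolation=cv2.INTER_CUBIC)); np.savez('w1.npz',im=g[0],d=g[1],T=g[2],k=np.array(g[3:])); print(robot.read_t(),robot.read_position(),robot.read_force())
```

```text
0.1
2.0083 [ 0.49998163 -0.1406142   0.21995811] [ 0.00767815 -0.08328698  0.18218504]
```

View pics/w1.png

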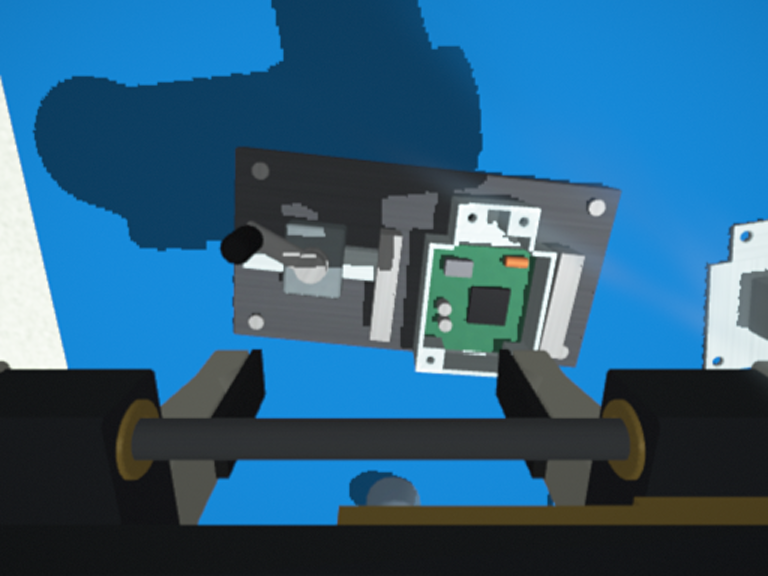

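The wrist view shows the knob top at (238,246), the hub at (309,264), base corners (237,148), (620,188), (577,366) and (234,333), and threads (472,217), (523,222) and (431,359).

Run:
```python
from h import *
z=np.load('w1.npz'); g=(z['im'],z['d'],z['T'],*z['k'])
P=lambda l,h:[ray(g,(u+.5)/1.5-.5,(v+.5)/1.5-.5,h) for u,v in l]
vb=fit([(-.075,-.145),(-.075,.145),(.075,.145),(.075,-.145)],P([(237,148),(620,188),(577,366),(234,333)],.021))
print('base',np.array(vb))
print('hub',P([(309,265)],.058)[0])
hs=fit([(-.055,-.018),(-.055,.018),(.055,-.035)],P([(472,217),(523,222),(431,359)],.056)); print('hous',np.array(hs))
W=cloud(g); m=(W[...,2]>.09)&(W[...,2]<.115)&(abs(W[...,0]-.485)<.05)&(abs(W[...,1]+.225)<.05)
print('knob top',m.sum(),W[m].mean(0),W[m].min(0),W[m].max(0))
J=P([(584,257),(555,354)],.045);print('fixedjaw',J)
```

```text
base [ 0.51234119 -0.11122341 -0.10217526  0.00304523]
hub [ 0.50266819 -0.19143186  0.058     ]
hous [ 0.52532794 -0.06447217 -0.07256756  0.00083489]
knob top 392 [ 0.48130746 -0.22836495  0.09812062] [ 0.47254955 -0.23905685  0.09010923] [ 0.49209617 -0.21972149  0.10154158]
fixedjaw [array([0.50017647, 0.0071409 , 0.045     ]), array([ 0.57801488, -0.00501981,  0.045     ])]
```

```bash
cat >> h.py <<'E'
AX=np.array([.5035,-.190]); YV=-.102
def kn(a,r=.045,c=AX):
    v=np.array([-np.sin(a),-np.cos(a)])*r; C,S=np.cos(YV),np.sin(YV); return c+np.array([C*v[0]-S*v[1],S*v[0]+C*v[1]])
def ang(p,c=AX):
    d=p-c; C,S=np.cos(YV),np.sin(YV); x=C*d[0]+S*d[1]; y=-S*d[0]+C*d[1]; return np.arctan2(-x,-y)%(2*np.pi)
def rt(F,a,c=AX):
    """radial (outward), tangential (turning sense) components"""
    u=(kn(a,1,c)-c); t=(kn(a+1e-4,1,c)-kn(a-1e-4,1,c))/2e-4; return F[:2]@u,F[:2]@t
E
python3 - <<'E'
from h import *
z=np.load('w1.npz'); g=(z['im'],z['d'],z['T'],*z['k']); W=cloud(g)
m=(W[...,2]>.0985)&(W[...,2]<.115)&(abs(W[...,0]-.485)<.05)&(abs(W[...,1]+.225)<.05)
k=(W[m].min(0)+W[m].max(0))[:2]/2; print('knob',k,m.sum(),ang(k),np.linalg.norm(k-AX))
R=down(np.radians(140))
robot.goto([*k,.13],R); robot.servo_line([*k,.068],speed=.1)
b=robot.read_force(); robot.move_gripper(0.0); 
print(robot.read_grip_width()*88,robot.read_finger_force(),b.round(2),robot.read_force().round(2),robot.read_position())
a=ang(k); F0=b
for i in range(5):
    a+=.2; robot.servo_line([*kn(a),.068],speed=.08); F=robot.read_force()-F0
    print(round(a,3),robot.read_position().round(4),F.round(1),np.round(rt(F,a),2),round(robot.read_t(),2))
E
```

```text
knob [ 0.48256253 -0.22966509] 226 0.3836835774490351 0.044851950950861016
19.056301960647694 30.000209868885577 [-0.14 -0.37  0.4 ] [0.11 1.27 1.94] [ 0.48238979 -0.22957989  0.06796552]
0.584 [ 0.4749 -0.2244  0.068 ] [ 1.   3.8 -1.7] [-3.58  1.65] 5.11
0.784 [ 0.4688 -0.218   0.068 ] [ 1.7  5.1 -2.4] [-4.55  2.85] 5.37
0.984 [ 0.4641 -0.2106  0.068 ] [ 2.8  4.8 -3.7] [-4.66  2.92] 5.62
1.184 [ 0.4609 -0.2023  0.0681] [ 4.6  4.1 -3.9] [-5.61  2.66] 5.88
1.384 [ 0.4595 -0.1934  0.0681] [ 6.1  2.9 -5.5] [-6.33  2.41] 6.14
```

Run:
```python
from h import *
F0=np.array([-.14,-.37,.4]); a=1.384
while a<3.5:
    a+=.2; robot.servo_line([*kn(a),.068],speed=.08); F=robot.read_force()-F0
    print(round(a,3),robot.read_position().round(4),F.round(1),np.round(rt(F,a),2),round(robot.read_t(),2))
    if np.linalg.norm(F)>25: break
```

```text
1.584 [ 0.4597 -0.1844  0.0681] [ 6.3  1.4 -5.3] [-6.09  2.12] 6.4
1.784 [ 0.4618 -0.1758  0.0681] [ 5.6  1.5 -7.1] [-4.88  3.15] 6.66
1.984 [ 0.4655 -0.1677  0.0681] [ 6.4 -1.2 -6.5] [-6.11  2.1 ] 6.92
2.184 [ 0.4706 -0.1606  0.0681] [ 6.  -1.4 -6.9] [-5.43  2.93] 7.17
2.384 [ 0.4769 -0.1546  0.0681] [ 6.2 -1.8 -6. ] [-5.27  3.82] 7.43
2.584 [ 0.4841 -0.1501  0.0681] [ 4.7 -3.3 -5. ] [-5.04  2.76] 7.69
2.784 [ 0.492  -0.1469  0.068 ] [ 2.7 -4.5 -3.2] [-5.09  1.51] 7.95
2.984 [ 0.5006 -0.1454  0.068 ] [ 2.  -3.5 -1.5] [-3.59  1.81] 8.21
3.184 [ 0.5098 -0.1456  0.068 ] [-0.3 -3.  -0.6] [-3.03  0.16] 8.47
3.384 [ 0.5189 -0.1476  0.068 ] [-1.7 -1.5 -0.6] [-1.98 -1.13] 8.72
3.584 [ 0.5272 -0.1515  0.068 ] [ 1.  -0.7 -1.4] [-0.08  1.16] 8.98
```

Run:
```python
from h import *
F0=np.array([-.14,-.37,.4]); a=3.584
p=None
while a<4.3:
    a+=.03; robot.servo_line([*kn(a),.068],speed=.03); robot.dwell(.1); F=np.mean([robot.read_force() for _ in range(3)],0)-F0
    f=rt(F,a); q=robot.read_position()
    print(round(a,3),round(ang(q[:2]),3),F.round(1),np.round(f,2),round(robot.read_t(),2))
    if abs(f[1])>9: break
```

```text
3.614 3.608 [-1.   3.4  0.2] [ 2.32 -2.75] 9.33
3.644 3.643 [-1.6  5.3  0.7] [ 3.42 -4.32] 9.68
3.674 3.678 [0.2 4.7 0.3] [ 3.93 -2.63] 10.03
3.704 3.708 [ 0.2  5.3 -0.6] [ 4.3  -3.16] 10.38
3.734 3.737 [ 0.9  5.3 -1.9] [ 4.69 -2.71] 10.73
3.764 3.767 [ 1.7  5.5 -0.9] [ 5.24 -2.39] 11.08
3.794 3.79 [0.5 7.  0.3] [ 5.41 -4.43] 11.43
3.824 3.804 [-1.1 10.9  2.7] [ 6.91 -8.46] 11.78
3.854 3.817 [-3.  13.8  4.9] [  7.34 -12.09] 12.13
```

```bash
cat >> h.py <<'E'
def look(x,y,yaw,ztop,name):
    """view with fixed tool-relative geometry above a plate whose top is at ztop"""
    c,s=np.cos(yaw),np.sin(yaw)
    robot.goto([x-.012*c,y-.012*s,ztop+.15],down(np.pi/2+yaw)); robot.dwell(.3)
    g=grab('wrist'); np.savez(name+'.npz',im=g[0],d=g[1],T=g[2],k=np.array(g[3:])); return g
def load(name):
    z=np.load(name+'.npz'); return (z['im'],z['d'],z['T'],*z['k'])
E
python3 - <<'E'
from h import *
robot.move_gripper(1.0); p=robot.read_position(); robot.servo_line([p[0],p[1],.14],speed=.15)
g1=look(.528,-.058,-.103,.056,'hs'); print(robot.read_t())
g2=look(.5457,.179,.1557,.007,'cv'); print(robot.read_t())
a=np.hstack([cv2.resize(g[0][60:300,130:380],None,fx=1.6,fy=1.6*1,interpolation=cv2.INTER_CUBIC) for g in (g1,g2)]); print(a.shape); save('hc.png',a)
E
```

```text
15.4167
16.7167
(384, 800, 3)
```

View pics/hc.png

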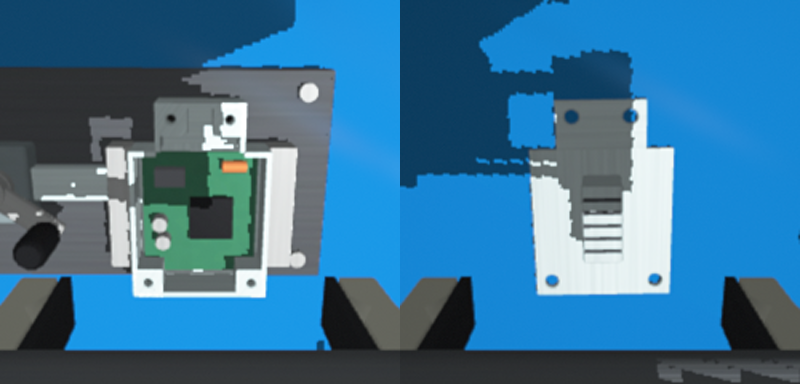

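Left is the clamped housing, with threads at crop (171,119), (230,119), (148,283) and (252,283). Right is the cover, with holes at (572,117), (631,116), (552,280) and (655,279). The jaws touch the housing on both sides.

Run:
```python
from h import *
M=[(-.055,-.018),(-.055,.018),(.055,-.035),(.055,.035)]
def f(n,l,h):
    g=load(n); return np.array(fit(M,[ray(g,130+(u+.5)/1.6-.5,60+(v+.5)/1.6-.5,h) for u,v in l]))
H=f('hs',[(171,119),(230,119),(148,283),(252,283)],.056); C=f('cv',[(172,117),(231,116),(152,280),(255,279)],.007)
print(H,C); np.save('HC.npy',[H,C])
g=load('cv'); W=cloud(g); m=(W[...,2]>.03)&(W[...,2]<.045)&(abs(W[...,0]-.55)<.05)&(abs(W[...,1]-.18)<.04)
print('block top',m.sum(),W[m].mean(0)); c,s=np.cos(C[2]),np.sin(C[2]); print(C[0]+.005*c,C[1]+.005*s)
```

```text
[ 5.27705704e-01 -5.73599801e-02 -1.03922499e-01  1.56459845e-04] [0.54340705 0.18000988 0.1685734  0.00060404]
block top 1227 [0.54778863 0.18050062 0.03578826]
0.5483361785867901 0.18084876192140834
```

Run:
```python
from h import *
H,C=np.load('HC.npy')
def blk(P,d=.005): return P[:2]+d*np.array([np.cos(P[2]),np.sin(P[2])])
b=blk(C); R=down(np.pi/2+C[2])
robot.goto([*b,.075],R); robot.servo_line([*b,.011],speed=.08)
print(robot.read_position(),robot.read_force())
robot.move_gripper(0.); print('w',robot.read_grip_width()*88,robot.read_finger_force(),robot.read_t())
robot.servo_line([*b,.131],speed=.1)
h=blk(H); R2=down(np.pi/2+H[2])
robot.goto([*h,.131],R2); robot.servo_line([*h,.080],speed=.06); robot.dwell(.4)
print(robot.read_position()-[*h,.08],robot.read_grip_width()*88,robot.read_finger_force(),robot.read_t())
g=grab('wrist'); np.savez('fin.npz',im=g[0],d=g[1],T=g[2],k=np.array(g[3:])); save('fin.png',cv2.resize(g[0][90:350,120:400],None,fx=2.3,fy=2.3,interpolation=cv2.INTER_CUBIC))
```

```text
[0.5486835  0.18106221 0.01142604] [-0.49024953 -0.33260038  0.251907  ]
w 23.867874031763517 29.99979794025421 19.1167
[ 6.87634666e-05 -1.70346436e-06  1.53055444e-04] 23.91063297975412 29.999394714832306 22.8167
```

View pics/fin.png

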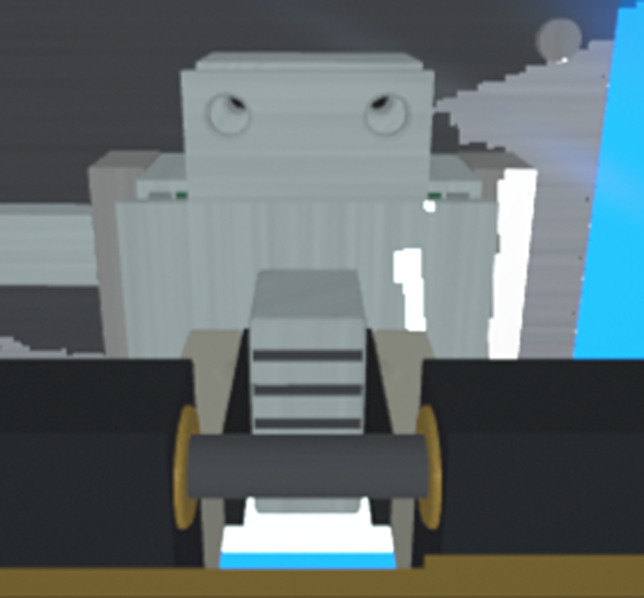

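The cover sits symmetrically over the clamped housing. Its narrow-end holes are at (229,114) and (386,114), and the threads show through them near (237,102) and (379,102). I'll check the offsets numerically.

Run:
```python
from h import *
g=load('fin'); P=lambda u,v,h: ray(g,120+(u+.5)/2.3-.5,90+(v+.5)/2.3-.5,h)[:2]
H,_=np.load('HC.npy')
c,s=np.cos(H[2]),np.sin(H[2]);R=np.array([[c,-s],[s,c]])
for (a,b) in (((229,114),(237,102)),((386,114),(379,102))):
    print('hole',R.T@(P(*a,.076)-H[:2]),'thread',R.T@(P(*b,.056)-H[:2]))
W=cloud(g)
for u,v in ((150,230),(470,230),(308,90),(308,180)): print(W[int(90+v/2.3),int(120+u/2.3)])
print(robot.read_force())
```

```text
hole [-0.0547301  -0.01829121] thread [-0.05475284 -0.01835645]
hole [-0.0547358   0.01676859] thread [-0.05475867  0.01710753]
[ 0.49681286 -0.0922937   0.07508031]
[ 0.50473122 -0.0170668   0.07482014]
[ 0.46806614 -0.05211875  0.07528423]
[ 0.48834492 -0.05423514  0.07546588]
[ 0.26392389 -0.10576004 -3.81673641]
```

The holes are aligned to well under 1 mm. The cover is level, with its top at 75 mm and its underside about 15 mm above the rim. I'm handing in.

```bash
python3 -c "
from rig import robot
print(robot.job_done())"
```

```text
the job is handed in; nothing more can be done
None
```

I turned the crank clockwise until the jaw clamped the housing, and handed the job in at about 23 s with the gripper holding the cover level about 15 mm above it; the two narrow-end holes measured within 0.5 mm of their threads, and the verdict was not shown.

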